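# Lock the steel patterns in their rack with the retaining rod

## Task

Lock the two steel cutting patterns in their rack: push the steel rod along its trough, through the hole of each pattern and fully home to the bottom of the hole in the end block. The patterns have slid sideways in their slots and block the rod, so feel for them and nudge each one back until the rod goes through. Then swing the keeper bar over so that it drops and stays lying across the trough behind the rod; leave the tin, the mallet and the weight where they are.

Things in the scene. Friction and masses are not known exactly. Their poses are not given: they have to be found in the camera images.
- rack: Fixed plywood and wood rack, base 200 (x) x 375 (y, -200 to +175) x 12 mm thick. Origin on the table under the rod's line, z up. The rod runs along +y at x = 0, axis at z = 64 mm, from the trough through the patterns in slots 1 and 2 into the end block. All 'rack' values are in mm in this frame.
- trough (a point): Rear end of the V trough, on the rod's line (rack y = -185). The trough, up to 35 mm wide with aluminium walls, runs to rack y = +35. Its upper edges are at z = 60, so the rod's upper part and its rear end face stand clear of it.
- slot_1 (a point): Slot 1 on the rod's line (rack y = 50, z = 64): where the hole of the pattern in it should be. The slot runs along rack x, between rails 180 mm long with tops at z = 26. It holds one upright steel pattern, 6 mm thick, that can only slide along x, against about 3 N of friction, at most 18 mm to either side of in-line, with hard stops there. The patterns' places are not reported.
- slot_2 (a point): The same for slot 2 (rack y = 95, z = 64). One pattern is 94 mm wide, the other 122 mm, either may be in either slot. Hole 20 mm diameter at mid-width, 64 mm up; side edges straight and upright from z = 44 to 84, top at z = 101. At the start each is 10 to 16 mm off line to one side or the other. Within about 4 mm of line the rod's taper pulls a pattern true.
- end_hole (a point): Mouth of the hole in the wooden end block (rack y = 130, z = 64), 19.5 mm diameter, 30 mm deep: its bottom is at rack y = 160. The block is 60 mm wide, to y = 170, top at z = 100.
- rod: Loose plain steel rod, 200 mm long, 16 mm diameter, about 0.28 kg, lying in the V trough along rack y. Origin at mid-length on its axis, y axis towards the tapered tip; it may roll about y. Without a pattern in the way it slides at 1 to 3 N.
- rod_tip (a point): Centre of the tapered tip's end face (taper 12 mm long, from 16 to 8 mm diameter). At the start 12 to 35 mm short of the first pattern's face. Fully home it touches the bottom of the end block's hole, rack y = 160 mm.
- rod_end (a point): Centre of the flat rear end of the rod, the face to push on. At rack y = -40 mm when the rod is home.
- keeper (a joint): Angle (rad) of the steel keeper bar (64 x 14 x 10 mm, 80 g), hinged about a line along rack y. 0 = lying level across the trough, just behind a rod that is home (it covers rack y = -62 to -48); 1.57 = upright; 2.2 = leaning back on its stop towards rack -x, as at the start. It turns freely: gravity holds it on either side of upright. If the rod is not far enough in, it lands on the rod.
- keeper_pivot (a point): Middle of the keeper's hinge line (rack x = -34, y = -55, z = 68), between two steel cheeks (x = -41 to -27, y = -72 to -38, top at z = 74). Across the trough a rest post for the bar stands at x = 21 to 31 (top z = 61), so 48 mm is free above the trough there.
- keeper_tip (a point): Middle of the free end of the keeper bar, 64 mm from its hinge line.
- glue_tin: Bystander: closed round tin, 80 mm diameter, 100 mm tall; origin at the centre of its underside.
- mallet: Bystander: small wooden-handled hammer, 220 mm long, lying along its x axis; origin under its middle.
- weight: Bystander: dark steel pattern weight, 68 mm diameter, 50 mm tall with a knob; origin at the centre of its underside.

How it is judged:
By the outcome, as a careful person would: the job done as asked, in the order asked, and still so for the second after the job is handed in, with the robot touching nothing.
It also fails if it takes over 72 s, if anything falls off the work surface, if the arm or the gripper's body presses on something with over 40 N, if the wrist force passes 120 N, or if a joint passes its speed limit or range.

## Robot

A 6-joint arm with a two-finger parallel gripper is mounted at the origin on the work surface. World frame = base frame: x ahead of the robot, y to its left, z up, the work surface at z = 0. Lengths are in m, angles in rad, forces in N, time in s.
With the tool pointing down it reaches from about 0.275 to 0.875 m from the base axis. Payload 12.5 kg.
Tool frame: the origin (TCP) lies on the centre line of the jaws, within the pads' length; the fingertips stand r.finger_overhang ahead of it and the grasp point (between the pads) lies 3 mm ahead of it (r.finger_overhang is the distance from the TCP to the fingertips, in m); z points along the fingers, y is the line along which they close (so a half turn about z gives the same grasp; the last joint's range is limited). The gripper opens to 85 mm and grips with 20 to 120 N. Pads are 22 mm wide; open, the fingers measure 114 mm over their backs; the gripper's body (76 mm by 85 mm) begins 54 mm behind the grasp point. The pads swing forward as they close: fully open they stand 13 mm farther back than shut.
Start: joints at [-1.401, 0.351, 1.652, -0, 1.139, -0.085], TCP at [0.139, -0.532, 0.253] pointing down, gripper open.
Joint ranges: [-2.75, 2.75], [-0.79, 2.1], [0.01, 2.65], [-1.57, 4.71], [0.07, 3.14], [-2.87, 2.87]. Speed limits (rad/s): [2.22, 2.22, 2.79, 3.14, 3.14, 3.14].

## Interface

Orientations are given as a unit quaternion [x, y, z, w].
In Python, from cell import r, optics gives the robot as it stands. The module is installed in compiled form; this text tells all that it offers. Calls block until the motion is done:
- r.move_to(position, orientation): joint-space move of the TCP to a pose.
- r.move_linear(position, rot=None, vel=0.15): straight line of the TCP; rot=None keeps the orientation; vel is the mean speed in m/s.
- r.set_joints(angles): joint-space move.
- r.set_gripper(opening, squeeze=None): opening from 0.0 (shut) to 1.0 (fully open); squeeze is the grip in N (None keeps the last); returns when the fingers have stopped.
- r.sleep(seconds).
- r.inverse_kinematics(position, orientation): joint angles nearest the present ones, or None.
- optics.get_image(name): name is "scene" or "side" or "wrist"; returns a dict with "pixels" (420x560x3 uint8, red, green, blue), "depth" (420x560 float32, m along the optical axis (not along the pixel's ray), 0 where there is no reading), "fx", "fy", "cx", "cy" (pixels), "D" ([k1, k2, p1, p2, k3] as OpenCV has them; the pictures are not rectified), "camera_from_world" (4x4, takes a point from world to camera coordinates); the wrist camera has in their place "mount" (4x4, takes a point from camera to tool coordinates, whose origin is the TCP and whose axes are the flange's). Camera axes: x right, y down, z forward; pixel columns grow to the right and rows downward; lengths in m; the calibration is good to about 2 mm. A picture is of the moment at which its call begins: read the wrist's pose just before it.
A pose or a line that the arm cannot do raises r.PlanningError and nothing moves.
- r.hand_in(): hands the job in; it is judged then, once.
Readings, each from a call of its own:
- r.current_t(): time.
- r.current_q(): joint angles.
- r.current_qvel(): joint speeds.
- r.current_effort(): joint torques, N m.
- r.current_tool_pos(): TCP position.
- r.current_ee_rot(): TCP orientation.
- r.current_contact_force(): force on the tool from outside, world axes, zero at the start.
- r.current_torque(): the same for the moment, N m.
- r.current_opening(): opening from 0.0 (shut) to 1.0 (fully open).
- r.current_finger_force(): force on a finger pad.
Only numpy, scipy, OpenCV 4.12 (cv2) and the standard library are available. Lean on these libraries where they do the work, as an engineer would, in place of code of your own. Each camera call takes 0.05 s, during which the arm holds its last target. There are 200 camera calls.

## Working session

There is one attempt and no reset: what is moved stays moved. The work goes in short steps, each a Python script; the robot and the scene stay as the last script left them, time stands still between calls to the robot, and variables do not carry over. Pictures are saved under pics/ and viewed, at most 10 in all, crops included, and the job is handed in when it is done.

```bash
mkdir -p pics
python3 - <<'E'
from cell import r, optics
import cv2,numpy as np,pickle
print(r.current_t(), r.finger_overhang, r.current_ee_rot())
for n in ["scene","side","wrist"]:
    p=(r.current_tool_pos(),r.current_ee_rot()); d=optics.get_image(n); d['tcp']=p
    pickle.dump(d,open(f'pics/{n}0.pkl','wb'))
    cv2.imwrite(f'pics/{n}0.png',d['pixels'][:,:,::-1])
    if n!='wrist': print(n,np.linalg.inv(d['camera_from_world']).round(3).tolist())
a=np.vstack([cv2.imread('pics/scene0.png')]);
E
```

```text
0.0 0.022 [ 9.91895142e-01  1.27057852e-01 -2.68301636e-05 -5.72941469e-04]
scene [[0.263, 0.739, -0.62, 1.18], [0.965, -0.209, 0.16, -0.157], [-0.011, -0.64, -0.768, 0.848], [0.0, 0.0, 0.0, 1.0]]
side [[-0.988, -0.066, 0.139, 0.349], [-0.154, 0.48, -0.864, 1.121], [-0.009, -0.875, -0.485, 0.707], [0.0, 0.0, 0.0, 1.0]]
```

View pics/scene0.png

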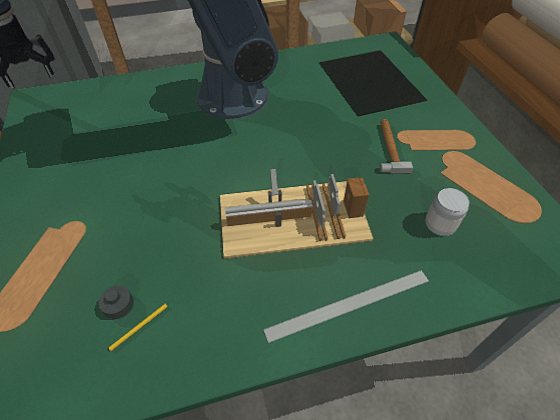

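View pics/side0.png

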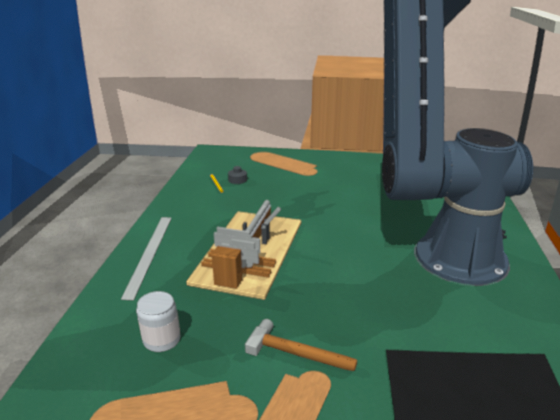

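The scene view shows the rack's base with corners near (222,256), (372,240) and (220,193). The end block is at (357,195), on the right (world +y), and the keeper leans towards the robot at (274,182). The mallet (395,150), tin (447,212) and weight (115,302) are all well clear.

```bash
cat > h.py <<'E'
import numpy as np,cv2,json,os
from scipy.spatial.transform import Rotation as R
def c2w(d):
    if 'mount' in d:
        T=np.eye(4);T[:3,:3]=R.from_quat(d['tcp'][1]).as_matrix();T[:3,3]=d['tcp'][0]
        return T@np.array(d['mount'])
    return np.linalg.inv(d['camera_from_world'])
def K(d): return np.array([[d['fx'],0,d['cx']],[0,d['fy'],d['cy']],[0,0,1.]])
def onplane(d,uv,z):
    uv=np.asarray(uv,float).reshape(-1,1,2)
    n=cv2.undistortPoints(uv,K(d),np.array(d['D'],float))[:,0]
    T=c2w(d); v=np.c_[n,np.ones(len(n))]@T[:3,:3].T; o=T[:3,3]
    return o+v*((z-o[2])/v[:,2])[:,None]
def project(d,P):
    M=np.linalg.inv(c2w(d)); 
    return cv2.projectPoints(np.atleast_2d(P).astype(float),cv2.Rodrigues(M[:3,:3])[0],M[:3,3],K(d),np.array(d['D'],float))[0][:,0]
def cloud(d):
    h,w=d['depth'].shape; v,u=np.mgrid[:h,:w]
    n=cv2.undistortPoints(np.stack([u,v],-1).reshape(-1,1,2).astype(float),K(d),np.array(d['D'],float))[:,0]
    T=c2w(d); return ((np.c_[n,np.ones(len(n))]*d['depth'].reshape(-1,1))@T[:3,:3].T+T[:3,3]).reshape(h,w,3)
def grab(name):
    from cell import r,optics
    p=(r.current_tool_pos(),r.current_ee_rot()); d=optics.get_image(name); d['tcp']=p; return d
E
python3 - <<'E'
from h import *
import pickle
d=pickle.load(open('pics/scene0.pkl','rb'))
c=onplane(d,[(222,256),(372,240),(220,193)],.012); print(c.round(3))
y=c[1]-c[0]; y/=np.linalg.norm(y); x=np.array([y[1],-y[0],0]); 
o=c[0]+y*.2-x*.1; print('origin',o.round(3),'yaw',np.degrees(np.arctan2(x[1],x[0])),np.linalg.norm(c[1]-c[0]))
w=pickle.load(open('pics/wrist0.pkl','rb')); print(np.array(w['mount']).round(3).tolist(),w['fx'],w['tcp'])
E
```

```text
[[ 0.645 -0.154  0.012]
 [ 0.7    0.215  0.012]
 [ 0.444 -0.123  0.012]]
origin [0.575 0.058 0.012] yaw -8.472871896058491 0.37363598396693876
[[0.0, -0.962, -0.272, 0.068], [1.0, 0.0, -0.0, 0.0], [0.0, -0.272, 0.962, -0.12], [0.0, 0.0, 0.0, 1.0]] 345.0043430753659 (array([ 0.13860228, -0.53196759,  0.25281298]), array([ 9.91895893e-01,  1.27052171e-01, -2.29469286e-05, -5.31407179e-04]))
```

```bash
cat >> h.py <<'E'
O=np.array([.575,.058,0]);YAW=np.radians(-8.473)
if os.path.exists('rack.json'): O,YAW=json.load(open('rack.json')); O=np.array(O)
RZ=R.from_euler('z',YAW)
Q=(RZ*R.from_euler('x',np.pi)).as_quat()   # tool x = rack x, tool y = -rack y
def W(x,y,z): return O+RZ.apply(np.array([x,y,z])/1000)   # rack mm -> world
def B(p): return RZ.inv().apply(np.asarray(p)-O)*1000
E
python3 - <<'E'
from h import *
from cell import r
import pickle
print(r.inverse_kinematics(W(-60,30,280),Q))
r.set_gripper(0.0,20)
r.move_to(W(-60,30,280),Q)
d=grab('wrist'); pickle.dump(d,open('pics/w1.pkl','wb'))
cv2.imwrite('pics/w1.png',cv2.resize(d['pixels'][:300,:,::-1],(784,420)))
print(r.current_t(),r.current_opening(),r.current_contact_force())
E
```

```text
[ 9.54652063e-02  2.85201709e-01  1.67386269e+00 -4.44089210e-16
  1.18252826e+00  1.81414328e+00]
3.5667 0.0014058573106463558 [ 0.39318679  0.30270982 -0.49039723]
```

View pics/w1.png

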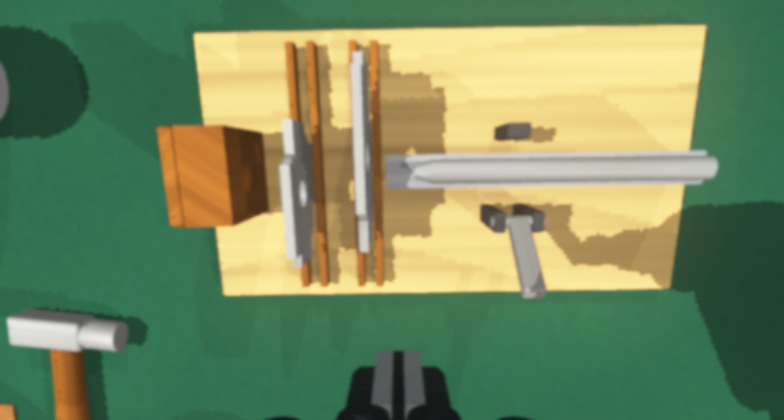

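Wrist view (1.4x): base corners are at (193,33), (706,25), (671,290) and (222,295), and the rod runs along row ~168. The wide pattern in slot 1 (column 362, rows 52–252) sits towards +x. The narrow one in slot 2 (column 295, rows 120–265) sits towards -x.

Run:
```python
from h import *
import pickle
d=pickle.load(open('pics/w1.pkl','rb'))
s=lambda l:np.array(l)/1.4
c=onplane(d,s([(193,33),(706,25),(671,290),(222,295)]),.012)
print(B(c).round(1).tolist())
P=B(cloud(d)); ok=d['depth']>0
def st(n,m):
    p=P[m&ok]; print(n,len(p),np.percentile(p,[1,50,99],axis=0).round(1).tolist())
x,y,z=P[...,0],P[...,1],P[...,2]
st('rod',(abs(x)<25)&(y<20)&(y>-230)&(z>66)&(z<80))
for y0 in(50,95):
    m=(abs(y-y0)<12)&(z>85)&(z<110)&(abs(x)<90); st('top',m)
    m=(abs(y-y0)<12)&(z>50)&(z<82)&(abs(x)<90); st('side',m)
st('base',(z<18)&(z>8)&(abs(x)<110)&(y>-205)&(y<180))
st('block',(z>90)&(y>115)&(y<185)&(abs(x)<50))
for a in np.arange(-190,30,40):
    m=(abs(x)<25)&(abs(y-a)<15)&(z>68)&(z<80)&ok; print(a,m.sum(),P[m].mean(0).round(1) if m.any() else '')
```

```text
[[94.5, 177.7, 12.0], [99.8, -194.9, 12.0], [-99.8, -199.5, 12.0], [-103.9, 176.1, 12.0]]Traceback (most recent call last):
  File "<stdin>", line 7, in <module>
  File "h.py", line 29, in B
    def B(p): return RZ.inv().apply(np.asarray(p)-O)*1000
                     ~~~~~~~~~~~~~~^^^^^^^^^^^^^^^^^
  File "scipy/spatial/transform/_rotation.pyx", line 2580, in scipy.spatial.transform._rotation.Rotation.apply
ValueError: Expected input of shape (3,) or (P, 3), got (420, 560, 3).
```

```bash
sed -i 's/^def B.*/def B(p): p=np.asarray(p); return (RZ.inv().apply((p-O).reshape(-1,3))*1000).reshape(p.shape)/' h.py
python3 - <<'E'
import h; from h import *
import pickle
d=pickle.load(open('pics/w1.pkl','rb'))
c=onplane(d,np.array([(193,33),(706,25),(671,290),(222,295)])/1.4,.012)
m=np.array([[100,175,12],[100,-200,12],[-100,-200,12],[-100,175,12.]])/1000
rot,_=R.align_vectors(c-c.mean(0),m-m.mean(0)); h.YAW=rot.as_euler('zyx')[0]
h.RZ=R.from_euler('z',h.YAW); o=c.mean(0)-h.RZ.apply(m.mean(0)); o[2]=0; h.O=o
json.dump([o.tolist(),h.YAW],open('rack.json','w')); print(o,np.degrees(h.YAW),B(c).round(1).tolist())
P=B(cloud(d)); ok=d['depth']>0
def st(n,m):
    p=P[m&ok]; print(n,len(p),np.percentile(p,[1,50,99],axis=0).round(1).tolist() if len(p) else '')
x,y,z=P[...,0],P[...,1],P[...,2]
for y0 in(50,95):
    m=(abs(y-y0)<12)&(z>85)&(z<110)&(abs(x)<90); st('top',m)
    m=(abs(y-y0)<12)&(z>50)&(z<82)&(abs(x)<90); st('side',m)
st('block',(z>90)&(y>115)&(y<185)&(abs(x)<50))
for a in np.arange(-190,30,30):
    st(a,(abs(x)<25)&(abs(y-a)<15)&(z>68)&(z<80))
E
```

```text
[0.57286331 0.06070895 0.        ] -7.708941154443499 [[99.3, 174.1, 12.0], [99.7, -198.6, 12.0], [-100.0, -200.6, 12.0], [-99.1, 175.1, 12.0]]
top 940 [[-27.3, 46.6, 85.6], [21.7, 49.3, 99.6], [62.5, 52.7, 101.6]]
side 296 [[-48.5, 46.5, 50.5], [16.5, 46.7, 66.3], [72.0, 47.9, 81.9]]
top 756 [[-50.0, 91.4, 85.3], [-18.5, 93.3, 99.3], [12.3, 97.6, 101.3]]
side 675 [[-58.9, 91.3, 50.4], [-10.5, 91.7, 66.3], [33.4, 94.8, 81.9]]
block 3598 [[-28.8, 129.6, 91.2], [1.8, 147.8, 99.2], [30.2, 168.9, 100.9]]
-190 147 [[-4.8, -185.3, 68.1], [1.5, -179.7, 70.3], [7.8, -175.1, 72.3]]
-160 432 [[-5.5, -174.5, 68.1], [1.0, -160.0, 70.3], [7.3, -145.4, 72.4]]
-130 432 [[-5.3, -144.7, 68.1], [1.2, -130.0, 70.5], [7.4, -115.3, 72.7]]
-100 444 [[-5.6, -114.7, 68.1], [0.9, -99.9, 70.4], [7.8, -85.3, 72.3]]
-70 445 [[-5.5, -84.7, 68.0], [1.1, -69.9, 70.4], [7.4, -55.3, 72.4]]
-40 450 [[-5.7, -54.7, 68.1], [0.7, -39.8, 70.4], [7.0, -25.2, 72.4]]
-10 438 [[-5.5, -24.4, 68.2], [0.9, -10.3, 70.3], [7.2, 4.4, 72.5]]
20 62 [[-4.3, 5.2, 68.1], [0.3, 7.6, 69.1], [5.1, 13.4, 70.9]]
```

Run:
```python
import h; from h import *
from cell import r
o=W(0.9,-.3,0); json.dump([o.tolist(),float(h.YAW)],open('rack.json','w')); h.O=o
Z=74
def nudge(y,s,edge,half):   # push from side s
    r.move_linear(W(s*(edge+25),y,140),rot=Q,vel=.25)
    r.move_linear(W(s*(edge+25),y,Z),vel=.15)
    f0=h.RZ.inv().apply(r.current_contact_force()); hit=None
    c=edge+19
    while c>half+11+0.01:
        r.move_linear(W(s*c,y,Z),vel=.03)
        f=h.RZ.inv().apply(r.current_contact_force())-f0
        if hit is None and abs(f[0])>1.5:
            hit=B(r.current_tool_pos())[0]; print('hit',hit.round(2),'expected edge',s*edge,f.round(1),r.current_t())
            c=hit*s
        c=max(c-2,half+11)
    p=B(r.current_tool_pos()); print('end',p.round(2),f.round(1),r.current_t())
    r.move_linear(W(s*(half+21),y,Z),vel=.15); r.move_linear(W(s*(half+21),y,140),vel=.25)
nudge(95,-1,60.5,47)
nudge(50,1,71.8,61)
r.move_linear(W(-60,30,200),vel=.3)
d=grab('wrist'); P=B(cloud(d)); x,y,z=P[...,0],P[...,1],P[...,2]
for y0 in(50,95):
    m=(abs(y-y0)<12)&(z>50)&(z<82)&(abs(x)<90)&(d['depth']>0); print(y0,np.percentile(x[m],[.5,1,99,99.5]).round(1))
cv2.imwrite('pics/w2.png',d['pixels'][:,:,::-1]); print(r.current_t())
```

```text
hit -67.52 expected edge -60.5 [-2.6  0.1 -1.4] 6.7917
end [-59.27  95.01  74.05] [ 0.1 -0.2 -1. ] 7.7917
hit 78.73 expected edge 71.8 [ 1.9 -0.6 -0. ] 11.7333
end [72.52 50.01 74.01] [ 0.5 -0.2 -0.2] 12.4833
50 [-60.7 -59.9  60.2  60.5]
95 [-48.7 -48.1  44.3  44.8]
13.8667
```

View pics/w2.png

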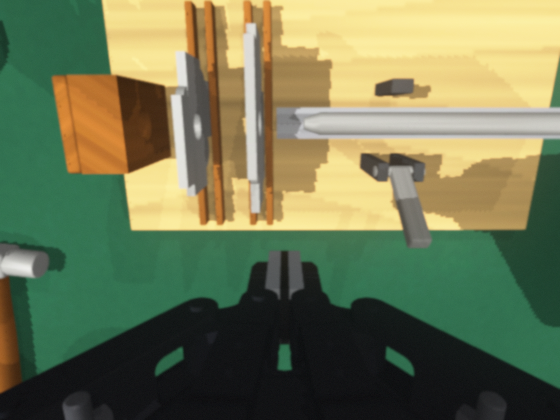

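The second view shows both patterns centred on the rod's line, with slot 1's centre at +0.1 mm and slot 2's at -1.7 mm. Next I push the rod.

Run:
```python
import h; from h import *
from cell import r
Z=86
r.move_linear(W(0,-222,200),rot=Q,vel=.3)
r.move_linear(W(0,-222,Z),vel=.2)
f0=h.RZ.inv().apply(r.current_contact_force()); hit=None; log=[]
c=-222
while c<-40:
    c+=2 if (hit is None or c>hit+135) else 4
    r.move_linear(W(0,c,Z),vel=.05)
    f=h.RZ.inv().apply(r.current_contact_force())-f0; y=B(r.current_tool_pos())[1]
    log.append((round(y,1),round(-f[1],1)))
    if hit is None and abs(f[1])>0.7: hit=y; print('hit',y,f.round(1))
    if abs(f[1])>14: break
print(log); print(B(r.current_tool_pos()).round(2),f.round(1),r.current_t())
d=grab('wrist'); s=grab('scene'); import pickle; pickle.dump((d,s),open('pics/w3.pkl','wb')); cv2.imwrite('pics/w3.png',d['pixels'][:,:,::-1])
```

```text
hit -219.93405000415183 [-0.6  0.9 -0.6]
[(np.float64(-219.9), np.float64(-0.9)), (np.float64(-215.8), np.float64(-0.9)), (np.float64(-211.8), np.float64(-0.8)), (np.float64(-207.8), np.float64(-0.5)), (np.float64(-203.8), np.float64(0.2)), (np.float64(-199.8), np.float64(-2.0)), (np.float64(-195.9), np.float64(-0.5)), (np.float64(-191.8), np.float64(0.1)), (np.float64(-187.8), np.float64(-0.5)), (np.float64(-183.7), np.float64(-1.3)), (np.float64(-179.7), np.float64(-0.7)), (np.float64(-175.7), np.float64(0.1)), (np.float64(-171.7), np.float64(0.1)), (np.float64(-167.7), np.float64(-0.0)), (np.float64(-163.7), np.float64(-0.7)), (np.float64(-159.7), np.float64(-0.3)), (np.float64(-155.7), np.float64(-0.0)), (np.float64(-151.7), np.float64(0.1)), (np.float64(-147.7), np.float64(-1.0)), (np.float64(-143.7), np.float64(-0.5)), (np.float64(-139.8), np.float64(-0.0)), (np.float64(-135.7), np.float64(-0.5)), (np.float64(-131.8), np.float64(-0.1)), (np.float64(-127.7), np.float64(-0.7)), (np.float64(-123.7), np.float64(0.4)), (np.float64(-119.8), np.float64(-0.8)), (np.float64(-115.8), np.
[... 373 characters left out ...]
at64(-79.9), np.float64(1.6)), (np.float64(-77.9), np.float64(1.4)), (np.float64(-75.9), np.float64(1.1)), (np.float64(-73.9), np.float64(1.3)), (np.float64(-71.9), np.float64(0.8)), (np.float64(-69.9), np.float64(1.6)), (np.float64(-67.9), np.float64(1.7)), (np.float64(-65.9), np.float64(1.1)), (np.float64(-63.9), np.float64(1.3)), (np.float64(-61.9), np.float64(0.7)), (np.float64(-59.9), np.float64(1.6)), (np.float64(-57.9), np.float64(1.8)), (np.float64(-55.9), np.float64(2.7)), (np.float64(-53.9), np.float64(2.4)), (np.float64(-51.9), np.float64(2.5)), (np.float64(-50.4), np.float64(6.6)), (np.float64(-49.7), np.float64(16.9))]
[ 2.000e-02 -4.966e+01  8.602e+01] [ -0.8 -16.9   2.1] 28.85
```

View pics/w3.png

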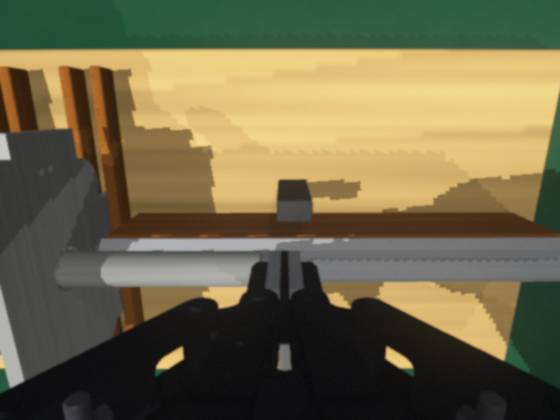

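Run:
```python
import h; from h import *
from cell import r
r.move_linear(W(0,-60,86),rot=Q,vel=.1)
r.move_linear(W(0,-60,200),vel=.3)
d=grab('wrist'); P=B(cloud(d)); x,y,z=P[...,0],P[...,1],P[...,2]
m=(abs(x)<5)&(z>69)&(z<75)&(y<20)&(y>-150)&(d['depth']>0); print('rod end y',np.percentile(y[m],[0,1,2]) if m.any() else 'unseen')
r.move_linear(W(-108,-55,200),vel=.3)
r.move_linear(W(-108,-55,117),vel=.2)
f0=r.current_contact_force()
r.move_linear(W(-60,-55,117),vel=.08); print(h.RZ.inv().apply(r.current_contact_force()-f0).round(1))
r.move_linear(W(-30,-55,117),vel=.06); print(h.RZ.inv().apply(r.current_contact_force()-f0).round(1))
r.move_linear(W(-60,-55,117),vel=.15)
r.move_linear(W(-90,-55,220),vel=.3)
d=grab('wrist'); cv2.imwrite('pics/w4.png',d['pixels'][:,:,::-1])
P=B(cloud(d)); x,y,z=P[...,0],P[...,1],P[...,2]
m=(x>-25)&(x<35)&(abs(y+55)<12)&(z>60)&(d['depth']>0); print(np.percentile(P[m],[1,50,99],axis=0).round(1).tolist() if m.any() else 'none',r.current_t())
```

```text
rod end y [-39.64253525 -39.42507142 -38.77688413]
[-0.6 -0.5 -0.8]
[-1.4 -0.3 -0.4]
[[-24.5, -61.9, 68.8], [4.5, -54.7, 72.2], [29.2, -48.0, 74.0]] 33.1833
```

View pics/w4.png

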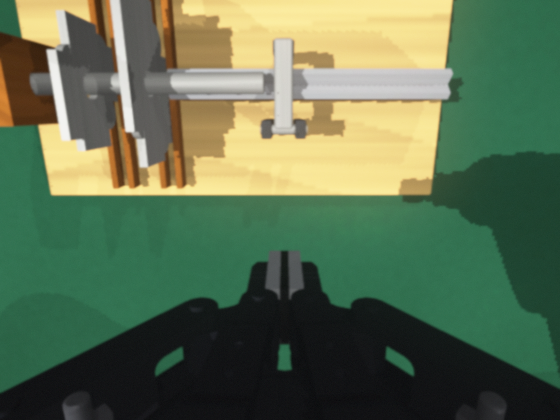

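The last view shows the rod through both patterns and into the block, with its rear end at y ≈ -39.6 mm. The keeper lies level across the trough behind it, at (284,85).

```bash
python3 -c "
from cell import r
r.sleep(0.5); print(r.hand_in(), r.current_t())"
```

```text
the job is handed in; nothing more can be done
the job is handed in; nothing more can be done
```

The job is handed in: both patterns are back in line, the rod is fully home through them (rear end measured at rack y ≈ -39.6 mm), and the keeper bar lies level across the trough behind it. The last time reading before handing in was 33.2 s, and the tin, mallet and weight were not touched.

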